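# Tip the parts tub and hold the road wheels in its spout corner

## Robot

A 6-joint arm with a two-finger parallel gripper is mounted at the origin on the work surface. World frame = base frame: x ahead of the robot, y to its left, z up, the work surface at z = 0. Lengths are in m, angles in rad, forces in N, time in s.
With the tool pointing down it reaches from about 0.375 to 0.9 m from the base axis. Payload 3.1 kg.
Tool frame: the origin (TCP) lies midway between the tips of the shut fingers; the grasp point (between the pads) lies 19 mm behind it; x points along the fingers, z is the direction in which the jaws open and shut, and the axes are right-handed (so a half turn about x gives the same grasp; the last joint's range is limited). The gripper opens to 87 mm and grips with 3 to 60 N. Pads are 19 mm wide; open, the fingers measure 117 mm over their backs; the gripper's body (75 mm by 190 mm) begins 51 mm behind the grasp point.
Start: joints at [-1.355, 0.527, 1.433, -0, 1.181, -0.178], TCP at [0.24, -0.577, 0.223] pointing down, gripper open.
Joint ranges: [-3.08, 3.08], [-0.75, 2.2], [0.22, 2.44], [-1.43, 4.57], [0, 2.65], [-2.85, 2.85]. Speed limits (rad/s): [2.79, 2.79, 3.14, 3.14, 3.14, 3.14].

## Interface

Orientations are given as a unit quaternion [x, y, z, w].
In Python, from rig import robot, optics, workorder gives the robot as it stands.
- The arm moves only by the tool arm_command, never from a script. Its argument "plan" is a list of rows, each a list of 7 numbers: the shift along the tool's x, y, z in cm, then the turn, a rotation vector about the tool's x, y, z in rad, then the finger opening in cm, from 0 to 8.7. In form: [[x, y, z, ax, ay, az, gripper], ...]. A call has 1 to 12 rows; each row shifts and turns the pose as measured when the row begins, along the tool's axes as they then stand; what a row does not reach is not made up. A row lasts 1/8 s, in which the tool goes at most 62.5 mm and 10.7 degrees, less where a joint would pass 70% of its speed; a pose out of reach is approached as far as the arm can. A call with a gripper value outside its range is refused whole. The fingers move at their own pace and stop on an object; "grip_force" is the grip in N (left out, the last holds). Time passes only in rows, so rows that do not move let the fingers close. It gives the time, the measured TCP pose, the force and the opening at its end, in the units of the state.
- robot.get_obs(): the state, without advancing time (a new reading comes with each control period).
- optics.camera(name): name is "scene" or "top"; returns (picture, depth): 400x640x3 uint8, blue, green, red; 400x640 float32, m along the optical axis (not along the pixel's ray), 0 where there is no reading.
- optics.camera_info(name): a dict with "mtx" (3x3 intrinsics, pixels), "k1" (the pictures are not rectified: a ray, as slopes to the right and down, at radius r is drawn at 1 + k1 r^2 times it, then the intrinsics apply), "position" and "rotation" of the camera in the world. Camera axes: x right, y down, z forward; pixel columns grow to the right and rows downward; lengths in m; the calibration is good to about 2 mm. A picture is of the moment at which its call begins. camera_info takes no time and is no camera call.
- workorder.hand_in(): hands the job in, once; it reports no verdict.
The state is a dict: "time": time; "q": joint angles; "joint_velocities": joint speeds; "joint_torque": joint torques, N m; "position": TCP position; "tool_rot": TCP orientation; "ft_force": force on the tool from outside, world axes, zero at the start; "moment": the same for the moment, N m; "grip_width": finger opening in m.
Only numpy, scipy, OpenCV 4.12 (cv2) and the standard library are available. Lean on these libraries where they do the work, as an engineer would, in place of code of your own. Each camera call takes 0.05 s, during which the arm holds its last target. There are 200 camera calls.

## Task

Six tank road wheels lie scattered in the clear parts tub. Take the tub by its rim with the gripper and tip it until all six have slid together into the corner with the pouring spout, without spilling any or disturbing the other things on the bench. Finish while holding it so, clearly tipped and still, so that I can pick the wheels out: only the gripper holds it up, though the spout corner may rest on the bench.

Things in the scene. Friction and masses are not known exactly. Their poses are not given: they have to be found in the camera images.
- tub: Open clear plastic parts tub, loose on the bench (bench top: height 0). 240 x 180 mm over the walls, 60 high, 0.2 to 0.35 kg; walls 2.5, floor 3 mm thick. Origin: centre of its underside; x along its length, y its width, z up. The corner at (-x, -y) is cut at 45 degrees, 45 mm off each side, and has the pouring spout; the flat bottom edge of the cut, its middle at (-97.5, -67.5, 0) mm, is steady to rock the tub on.
- tub_spout (a point): Foot of the cut corner's wall (64 mm long, 40 mm high, spout above): its middle, on the inner face at the inner floor, at (-95.7, -65.7, 3) mm in the tub's frame. Its own x axis points out through the spout, level with the floor (the tub's (-1, -1, 0)); z is the tub's z.
- tub_end_rim (a point): Top of the rim, mid-thickness, at the middle of the +x end wall, away from the spout: (123.5, 0, 60) mm in the tub's frame. The rim is a hem along all four plain walls that stands 9.5 mm out from them: 12 mm thick from the wall's inner face to the hem's outer face, 22 mm deep (38 to 60 mm above the underside). It can be pinched anywhere from above; here it runs along y.
- wheel1: One of six like loose cast-metal tank road wheels, discs 23 mm across, 8 mm thick, about 16 g, flat on the tub's floor. Origin: centre of its underside, z its axle. Alone on the tub's floor it begins to slide at a slope of 7 to 11 degrees; against a wall or other wheels it needs more: 20 to 30 degrees, straight towards the spout.
- wheel2: Another such wheel, 23 x 8 mm, loose in the tub; origin: centre of its underside.
- wheel3: Another such wheel, 23 x 8 mm, loose in the tub; origin: centre of its underside.
- wheel4: Another such wheel, 23 x 8 mm, loose in the tub; origin: centre of its underside.
- wheel5: Another such wheel, 23 x 8 mm, loose in the tub; origin: centre of its underside.
- wheel6: Another such wheel, 23 x 8 mm, loose in the tub; origin: centre of its underside.
- tank: Bystander: half-finished olive model tank, about 172 x 88 mm, 60 mm high, gun along -x; origin: centre of its underside.
- paint_jar: Bystander: small paint jar, 34 mm in diameter, 45 mm high, white cap; origin: centre of its underside.
- thinner: Bystander: white bottle, 52 mm in diameter, 100 mm high; origin: centre of its underside.
- tape: Bystander: roll of masking tape lying flat, 90 mm across, 19 mm high; origin: centre of its underside.

How it is judged:
By the outcome, as a careful person would: the job done as asked, in the order asked, and still so for the second after the job is handed in, while the arm keeps its last pose, push and grip.
It also fails if it takes over 32 s, if anything falls off the work surface, if the arm or the gripper's body presses on something with over 40 N, if the wrist force passes 120 N, or if a joint passes its speed limit or range.

## Working session

There is one attempt and no reset: what is moved stays moved. The work goes in short steps, Python scripts to look and compute and a tool call to move; the robot and the scene stay as the last step left them, time stands still between calls to the robot, and variables do not carry over. Pictures are saved under pics/ and viewed, about 8 in all and at most 12, crops included, and the job is handed in when it is done.

Besides the shell and the picture viewer there is one more tool, called by a JSON object that holds its "api" and its "payload", one argument or row to a line. arm_command: Moves the arm, as the interface text tells. Its arguments: {"type":"object","properties":{"plan":{"type":"array"},"grip_force":{"type":"number"}},"required":["plan"]}

```bash
mkdir -p pics; cat > h.py <<'E'
import numpy as np, cv2
from rig import robot, optics, workorder
from scipy.spatial.transform import Rotation as R
def cam(n):
    i=optics.camera_info(n); return np.array(i["mtx"]),i["k1"],np.array(i["position"]),np.array(i["rotation"])
def rotm(r):
    return r if r.shape==(3,3) else R.from_quat(r).as_matrix()
def plane(n,uv,z):
    K,k,p,r=cam(n); r=rotm(r)
    uv=np.atleast_2d(np.array(uv,float)); d=cv2.undistortPoints(uv[:,None],K,np.array([k,0,0,0.]))[:,0]
    d=np.c_[d,np.ones(len(d))]@r.T
    return p+d*((z-p[2])/d[:,2])[:,None]
def proj(n,P):
    K,k,p,r=cam(n); r=rotm(r)
    return cv2.projectPoints((np.atleast_2d(P)-p)@r,np.zeros(3),np.zeros(3),K,np.array([k,0,0,0.]))[0][:,0]
E
python3 - <<'E'
from h import *
for n in("top","scene"):
    im,d=optics.camera(n); cv2.imwrite(f"pics/{n}0.png",im); np.save(f"{n}0.npy",d); print(n,optics.camera_info(n))
print(robot.get_obs())
E
```

```text
top {'mtx': array([[452.73128655,   0.        , 316.86383309],
       [  0.        , 452.73128655, 198.25214354],
       [  0.        ,   0.        ,   1.        ]]), 'k1': -5.238626464590777e-05, 'position': array([0.30218876, 0.0018803 , 1.33420119]), 'rotation': array([-0.69701495,  0.71151831, -0.06565653,  0.06000899])}
scene {'mtx': array([[435.45193421,   0.        , 324.3407818 ],
       [  0.        , 435.45193421, 199.24941318],
       [  0.        ,   0.        ,   1.        ]]), 'k1': -0.04336303596174114, 'position': array([ 1.18163597, -0.35008899,  0.86824938]), 'rotation': array([ 0.80411653,  0.47109765, -0.18017634, -0.3146428 ])}
{'time': 0.1, 'q': array([-1.35552754e+00,  5.28377198e-01,  1.43373912e+00, -2.18204234e-05,
        1.18138618e+00, -1.78498890e-01]), 'joint_velocities': array([ 0.00080924, -0.00146972, -0.0016264 ,  0.00042027, -0.0004439 ,
        0.00132865]), 'joint_torque': array([-1.73128606e-04, -4.40985417e+01, -1.77151108e+01,  6.35087932e-02,
        5.34076814e-02, -3.96941027e-05]), 'position': array([ 0.23967778, -0.576527  ,  0.22167817]), 'tool_rot': array([ 0.39299413,  0.58864009, -0.3920672 ,  0.58765787]), 'ft_force': array([-0.01711513,  0.03594702, -0.27506919]), 'moment': array([ 0.00049191, -0.01303188,  0.03067862]), 'grip_width': 0.08695957488952342}
```

View pics/top0.png

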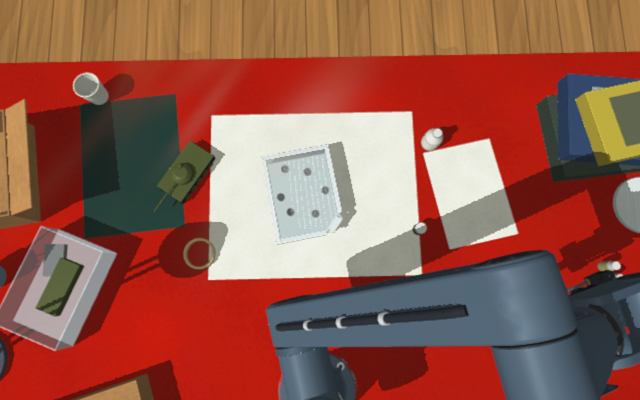

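View pics/scene0.png

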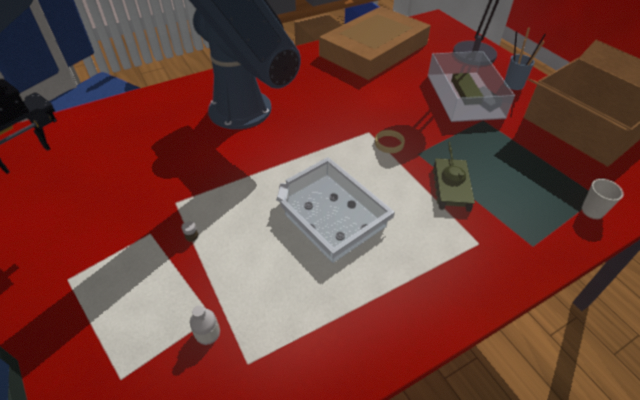

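The top view shows the tub with corners near (263,158), (327,146) and (278,243), and the cut spout corner near (337,226). The tank is at (185,172), tape (200,254), jar (420,228) and thinner (432,138). The scene view shows the spout at about (283,190). I'll enlarge both.

```bash
python3 - <<'E'
from h import *
a=cv2.imread("pics/top0.png")[135:255,250:360]; b=cv2.imread("pics/scene0.png")[150:270,265:405]
a=cv2.resize(a,None,fx=4.5,fy=4.5,interpolation=cv2.INTER_CUBIC)
cv2.imwrite("pics/c_top.png",a)
b=cv2.resize(b,None,fx=4.5,fy=4.5,interpolation=cv2.INTER_CUBIC)
cv2.imwrite("pics/c_sc.png",b)
# wheels
im=cv2.imread("pics/top0.png"); g=im.max(2); m=np.zeros_like(g); m[160:235,272:335]=(g[160:235,272:335]<135)
n,l,s,c=cv2.connectedComponentsWithStats(m)
for i in range(1,n):
    if s[i,4]>10: print(s[i],c[i],plane("top",c[i],.011)[0].round(4))
E
```

```text
[282 167   5   5  14] [283.57142857 168.57142857] [0.6326 0.0868 0.011 ]
[304 169   7   6  23] [306.7826087  171.30434783] [0.6228 0.0173 0.011 ]
[322 187   6   6  25] [324.6  189.68] [ 0.5655 -0.0349  0.011 ]
[277 194   7   7  40] [280.3   196.825] [0.5465 0.0972 0.011 ]
[287 209   7   7  37] [289.72972973 211.83783784] [0.5009 0.0697 0.011 ]
[312 210   7   7  28] [315.07142857 213.25      ] [ 0.4952 -0.005   0.011 ]
```

View pics/c_top.png

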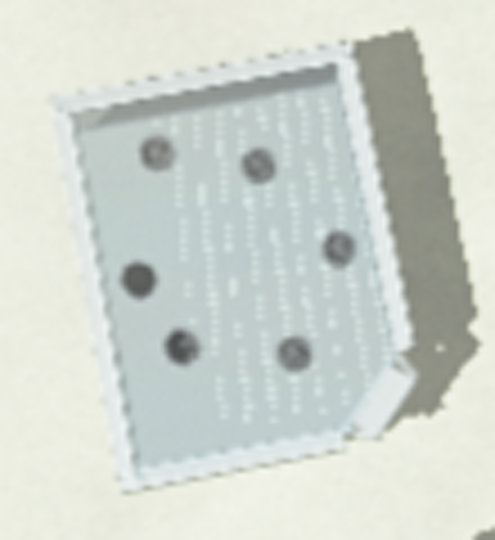

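View pics/c_sc.png

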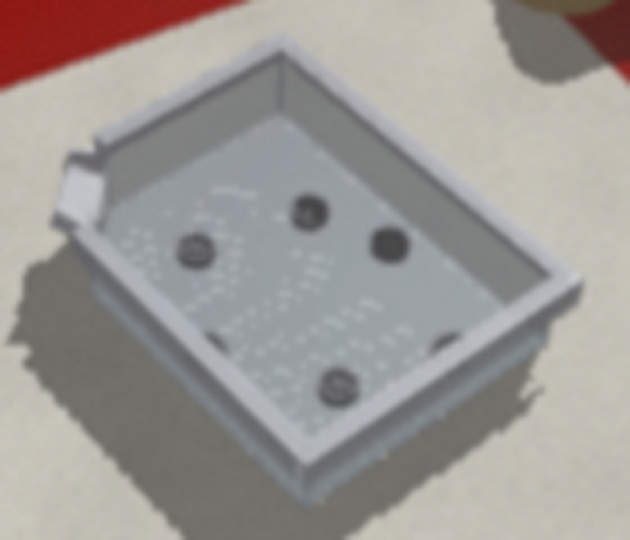

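The crops show the rim's outer corners. In the top view they are about (262,157), (328,145) and (278,244). In the scene view they are about (328,159), (394,212) and (333,253). All six wheels are visible and lie clear of the grip end. Next I'll fit the tub pose from both views.

```bash
cat >> h.py <<'E'
C=np.array([[129.5,99.5],[129.5,-99.5],[-129.5,99.5]])/1000 # A,B,D
def fit(P,Q):
    p=P-P.mean(0);q=Q-Q.mean(0); a=np.arctan2((p[:,0]*q[:,1]-p[:,1]*q[:,0]).sum(),(p*q).sum())
    M=np.array([[np.cos(a),-np.sin(a)],[np.sin(a),np.cos(a)]]); t=Q.mean(0)-M@P.mean(0)
    return a,t,Q-(P@M.T+t)
def pivot_row(tool_R,tcp,pivot,axis_w,ang):
    d=R.from_rotvec(np.array(axis_w)*ang).as_matrix()
    return tool_R.T@((d-np.eye(3))@(tcp-pivot))*100, tool_R.T@(np.array(axis_w)*ang)
E
python3 - <<'E'
from h import *
t=plane("top",[[261.6,157.2],[327.8,145],[277.8,243.9]],.06)[:,:2]
s=plane("scene",[[393.9,212.2],[333.4,253.3],[327.9,158.9]],.06)[:,:2]
for n,q in(("top",t),("scene",s)):
    a,o,r=fit(C,q); print(n,q.round(4).tolist(),a,o.round(4),(r*1000).round(1).tolist())
a,o,r=fit(np.r_[C,C],np.r_[t,s]); print(a,o,(r*1000).round(1).tolist())
M=np.array([[np.cos(a),-np.sin(a)],[np.sin(a),np.cos(a)]])
# refine check: edge bright rim profile using depth
d=np.load("top0.npy"); K,k,p,rr=cam("top")
uu,vv=np.meshgrid(np.arange(240,360),np.arange(130,260)); ray=cv2.undistortPoints(np.c_[uu.ravel(),vv.ravel()].astype(float)[:,None],K,np.array([k,0,0,0.]))[:,0]
W=p+(np.c_[ray,np.ones(len(ray))]*d[130:260,240:360].ravel()[:,None])@rotm(rr).T
sel=(W[:,2]>.05)&(W[:,2]<.07); L=(W[sel,:2]-o)@M
print("depth rim pts",sel.sum(),"ext",L.min(0),L.max(0))
rect=cv2.minAreaRect(W[sel,:2].astype(np.float32)); print(rect)
o0=robot.get_obs(); print(R.from_quat(o0["tool_rot"]).as_matrix().round(3))
g=M@np.array([.1235,.055])+o; print("grasp",g)
for n,uv in(("top",[[185,172],[200,254],[420,228],[432,140]]),): print(plane(n,uv,.03).round(3).tolist())
E
```

```text
top [[0.6556, 0.1472], [0.6887, -0.0461], [0.4033, 0.1016]] 0.17641500090217382 [0.5458 0.0273] [[-0.3, -0.9], [-2.1, 1.8], [2.4, -1.0]]
scene [[0.6595, 0.1469], [0.6933, -0.0449], [0.4123, 0.1012]] 0.17745752335144532 [0.5517 0.0274] [[-2.1, -1.4], [-3.5, 2.7], [5.6, -1.3]]
0.17693243986215523 [0.54877844 0.02739701] [[-3.1, -1.0], [-5.1, 1.7], [-0.5, -0.9], [0.7, -1.3], [-0.5, 2.8], [8.5, -1.3]]
depth rim pts 1248 ext [-0.12991754 -0.09590496] [0.13053781 0.10393327]
((0.5484480857849121, 0.031408414244651794), (0.2605701982975006, 0.19927094876766205), 9.920584678649902)
[[-0.     0.923  0.384]
 [ 0.002  0.384 -0.923]
 [-1.     0.    -0.002]]
grasp [0.6606698  0.10327569]
[[0.623, 0.377, 0.03], [0.381, 0.326, 0.03], [0.443, -0.308, 0.03], [0.707, -0.36, 0.03]]
```

```bash
cat >> h.py <<'E'
TO=np.array([.5485,.0300]); YAW=.174
def tub(p,z=0): c,s=np.cos(YAW),np.sin(YAW); return np.r_[TO+np.array([[c,-s],[s,c]])@np.array(p),z]
def Rdown(): # x down, z = tub x
    x=np.array([0,0,-1.]); z=np.array([np.cos(YAW),np.sin(YAW),0]); return np.c_[x,np.cross(z,x),z]
def rows(p1,R1,n):
    o=robot.get_obs(); R0=R.from_quat(o["tool_rot"]).as_matrix(); w=R.from_matrix(R0.T@R1).as_rotvec()/n
    S=sum(R.from_rotvec(w*k).as_matrix() for k in range(n))
    print("row x%d cm:"%n,(np.linalg.solve(S,R0.T@(p1-o["position"]))*100).round(2),"rad",w.round(4)," t",o["time"],o["position"].round(4),"F",o["ft_force"].round(1),"g",o["grip_width"])
E
python3 -c "
from h import *
g=tub([.1235,.055],.13);print(g);rows(g,Rdown(),16)"
```

```text
[0.66061339 0.10555024 0.13      ]
row x16 cm: [0.58 5.41 0.05] rad [-0.0844 -0.0001 -0.0001]  t 0.1 [ 0.2397 -0.5765  0.2217] F [-0.   0.  -0.3] g 0.08695957488952342
```

{"api": "arm_command", "payload": {
  "plan": [
    [0.2,5.4,0.05,-0.084,0,0,8.7],
    [0.2,5.4,0.05,-0.084,0,0,8.7],
    [0.2,5.4,0.05,-0.084,0,0,8.7],
    [0.2,5.4,0.05,-0.084,0,0,8.7],
    [0.2,5.4,0.05,-0.084,0,0,8.7],
    [0.2,5.4,0.05,-0.084,0,0,8.7],
    [0.2,5.4,0.05,-0.084,0,0,8.7],
    [0.2,5.4,0.05,-0.084,0,0,8.7],
    [0.2,5.4,0.05,-0.084,0,0,8.7],
    [0.2,5.4,0.05,-0.084,0,0,8.7],
    [0.2,5.4,0.05,-0.084,0,0,8.7],
    [0.2,5.4,0.05,-0.084,0,0,8.7]
  ]
}}

```text
time: 1.6
position: [0.6548, -0.0975, 0.1908]
tool_rot: [0.053, 0.707, -0.05, 0.703]
ft_force: [1.5, 0.0, -0.1]
grip_width: 0.0869
```

```bash
python3 -c "
from h import *
g=tub([.1235,.055],.13);rows(g,Rdown(),8)"
```

```text
row x8 cm: [0.77 2.55 0.06] rad [-0.0399 -0.0007 -0.0007]  t 1.6 [ 0.6548 -0.0975  0.1908] F [ 1.5  0.  -0.1] g 0.08689714921688976
```

{"api": "arm_command", "payload": {
  "plan": [
    [0.8,2.6,0.06,-0.04,0,0,8.7],
    [0.8,2.6,0.06,-0.04,0,0,8.7],
    [0.8,2.6,0.06,-0.04,0,0,8.7],
    [0.8,2.6,0.06,-0.04,0,0,7.0],
    [0.8,2.6,0.06,-0.04,0,0,6.0],
    [0.8,2.6,0.06,-0.04,0,0,5.5],
    [0.8,2.6,0.06,-0.04,0,0,5.5],
    [0.8,2.6,0.06,-0.04,0,0,5.5],
    [0,0,0,0,0,0,5.5]
  ]
}}

```text
time: 2.72
position: [0.655, 0.1227, 0.1204]
tool_rot: [-0.065, 0.709, 0.071, 0.698]
ft_force: [-0.3, -0.7, 0.1]
grip_width: 0.0554
```

```bash
python3 - <<'E'
from h import *
g=tub([.1235,.055],.03);rows(g,Rdown(),6)
im,d=optics.camera("scene"); cv2.imwrite("pics/s1.png",cv2.resize(im[90:290,220:460],None,fx=3,fy=3,interpolation=cv2.INTER_CUBIC))
o=robot.get_obs(); print((proj("scene",o["position"])-[220,90])*3)
E
```

```text
row x6 cm: [ 1.51 -0.31  0.05] rad [ 0.0032 -0.0024 -0.0016]  t 2.725 [0.655  0.1227 0.1204] F [-0.3 -0.7  0.1] g 0.055407376281526734
[[502.13824641 324.38760622]]
```

View pics/s1.png

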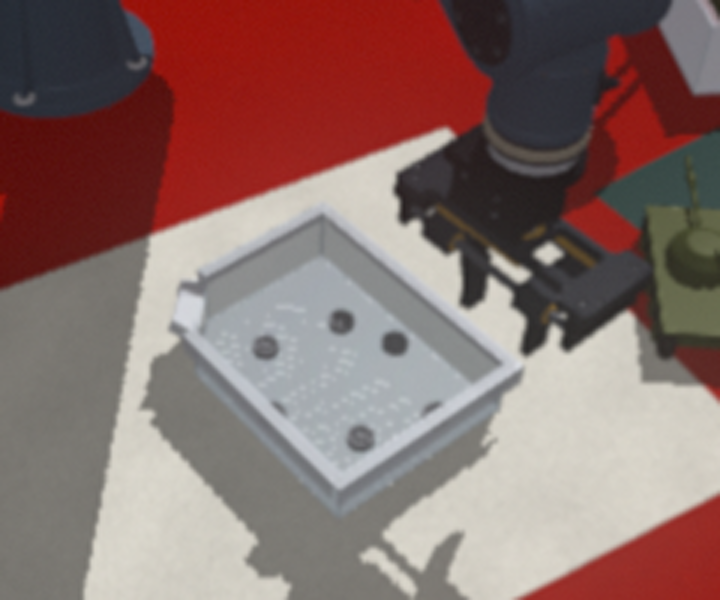

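The view shows the open fingers at crop pixels (475,295) and (530,345), above the end rim's far part, as computed. I'll descend onto it.

{"api": "arm_command", "payload": {
  "plan": [
    [0.6,-1.0,0.15,0.009,-0.007,-0.005,5.5],
    [1.0,-0.9,0.15,0.009,-0.007,-0.005,5.5],
    [1.9,0,0,0,0,0,5.5],
    [1.9,0,0,0,0,0,5.5],
    [1.8,0,0,0,0,0,5.5],
    [1.0,0,0,0,0,0,5.5],
    [0,0,0,0,0,0,5.5]
  ]
}}

```text
time: 3.65
position: [0.6628, 0.0975, 0.0316]
tool_rot: [-0.06, 0.705, 0.058, 0.705]
ft_force: [-0.7, 0.4, 0.0]
grip_width: 0.0548
```

```bash
python3 - <<'E'
from h import *
g=tub([.1235,.055],.03);rows(g,Rdown(),1)
im,d=optics.camera("scene"); cv2.imwrite("pics/s2.png",cv2.resize(im[150:270,280:440],None,fx=4.5,fy=4.5,interpolation=cv2.INTER_CUBIC))
E
```

```text
row x1 cm: [ 0.16  0.83 -0.08] rad [-0.0071 -0.0002  0.0028]  t 3.65 [0.6628 0.0975 0.0316] F [-0.7  0.4  0. ] g 0.054807308226811874
```

View pics/s2.png

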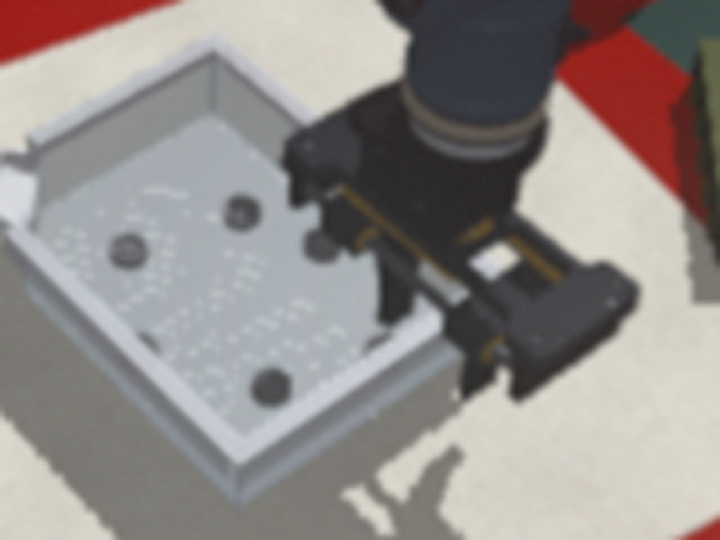

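The fingers straddle the end wall, one inside near crop (395,300) and one outside near (480,375). I'll close.

{"api": "arm_command", "payload": {
  "plan": [
    [0.1,0.4,-0.05,-0.005,0,0,5.5],
    [0,0,0,0,0,0,3.0],
    [0,0,0,0,0,0,1.8],
    [0,0,0,0,0,0,0.5],
    [0,0,0,0,0,0,0.5],
    [0,0,0,0,0,0,0.5]
  ],
  "grip_force": 35
}}

```text
time: 4.45
position: [0.6635, 0.1022, 0.0339]
tool_rot: [-0.062, 0.702, 0.06, 0.706]
ft_force: [-1.1, -0.4, 1.0]
grip_width: 0.0132
```

```bash
cat >> h.py <<'E'
def tilt(deg,lift=0):
    o=robot.get_obs(); Rt=R.from_quat(o["tool_rot"]).as_matrix(); z=Rt[:,2]; yaw=np.arctan2(z[1],z[0])
    return o,Rt
E
python3 - <<'E'
from h import *
o=robot.get_obs(); Rt=R.from_quat(o["tool_rot"]).as_matrix(); print(o["position"],o["grip_width"],o["ft_force"],o["moment"],o["q"].round(2))
yaw=np.arctan2(Rt[1,2],Rt[0,2]); print("yaw",yaw,"tilt",Rt[:,0])
piv=tub([-.0975,-.0675],0); u=tub([-1,-1])-tub([0,0]); u=u/np.linalg.norm(u)
ax=np.cross([0,0,1.],u)  # tips z toward u
print("piv",piv,"u",u)
for dg in(1,2,3): print(dg,[x.round(4) for x in pivot_row(Rt,o["position"],piv,ax,np.radians(dg))])
E
```

```text
[0.66353856 0.10219874 0.03389045] 0.0132097642418726 [-1.12514136 -0.42025213  1.01142836] [-0.03070831 -0.01610154 -0.02989559] [-0.01  0.82  1.44 -0.    0.88 -0.18]
yaw 0.1731392104974288 tilt [ 0.00588798 -0.00288322 -0.99997851]
piv [ 0.46415806 -0.05336028  0.        ] u [-0.5740129  -0.81884625  0.        ]
1 [array([-0.4216, -0.0461, -0.0422]), array([ 0.0001, -0.0123,  0.0124])]
2 [array([-0.842 , -0.0974, -0.0895]), array([ 0.0002, -0.0247,  0.0247])]
3 [array([-1.2612, -0.1538, -0.142 ]), array([ 0.0003, -0.037 ,  0.0371])]
```

{"api": "arm_command", "payload": {
  "plan": [
    [-0.4,-0.05,-0.04,0,-0.0123,0.0123,0.5],
    [-0.84,-0.1,-0.09,0,-0.0247,0.0247,0.5],
    [-0.84,-0.1,-0.09,0,-0.0247,0.0247,0.5],
    [-0.84,-0.1,-0.09,0,-0.0247,0.0247,0.5],
    [0,0,0,0,0,0,0.5]
  ]
}}

```text
time: 5.08
position: [0.6593, 0.097, 0.0639]
tool_rot: [-0.028, 0.672, 0.094, 0.734]
ft_force: [0.0, -0.4, -0.6]
grip_width: 0.0116
```

```bash
cat >> h.py <<'E'
P0=np.array([0.66353856,0.10219874,0.03389045])
R0=R.from_euler("z",0)  # set below
def state(Rref,deg,n):
    o=robot.get_obs(); Rt=R.from_quat(o["tool_rot"]).as_matrix()
    piv=tub([-.0975,-.0675],0); u=tub([-1,-1])-tub([0,0]); u=u/np.linalg.norm(u); ax=np.cross([0,0,1.],u)
    rv=R.from_matrix(Rt@Rref.T).as_rotvec(); print("t",o["time"],"tilt deg",np.degrees(rv@ax).round(2),"off-axis",np.degrees(rv-ax*(rv@ax)).round(2))
    D=R.from_rotvec(ax*(rv@ax)).as_matrix(); print("pos err vs arc mm",((o["position"]-piv-D@(P0-piv))*1000).round(1),"F",o["ft_force"].round(2),"M",o["moment"].round(2),"g",o["grip_width"],"q",o["q"].round(2))
    T=R.from_rotvec(ax*np.radians(deg)).as_matrix(); rows(piv+T@(P0-piv),T@Rref,n)
RREF=R.from_quat([-0.062,0.702,0.060,0.706]).as_matrix()
E
python3 -c "
from h import *
state(RREF,20,6)"
```

```text
t 5.075 tilt deg 7.26 off-axis [0.02 0.03 0.03]
pos err vs arc mm [-0.6 -0.1 -0.3] F [ 0.01 -0.37 -0.65] M [-0.17  0.12 -0.05] g 0.011569097306013063 q [-0.07  0.75  1.51  0.15  0.81 -0.34]
row x6 cm: [-0.9  -0.1  -0.08] rad [ 0.0003 -0.0263  0.0261]  t 5.075 [0.6593 0.097  0.0639] F [ 0.  -0.4 -0.6] g 0.011569097306013063
```

{"api": "arm_command", "payload": {
  "plan": [
    [-0.9,-0.1,-0.08,0,-0.0263,0.0261,0.5],
    [-0.9,-0.1,-0.08,0,-0.0263,0.0261,0.5],
    [-0.9,-0.1,-0.08,0,-0.0263,0.0261,0.5],
    [-0.9,-0.1,-0.08,0,-0.0263,0.0261,0.5],
    [-0.9,-0.1,-0.08,0,-0.0263,0.0261,0.5],
    [-0.9,-0.1,-0.08,0,-0.0263,0.0261,0.5],
    [0,0,0,0,0,0,0.5],
    [0,0,0,0,0,0,0.5]
  ]
}}

```text
time: 6.08
position: [0.6473, 0.081, 0.1136]
tool_rot: [0.032, 0.613, 0.155, 0.774]
ft_force: [-0.6, 0.8, -0.1]
grip_width: 0.0119
```

```bash
python3 - <<'E'
from h import *
state(RREF,34,6)
a,_=optics.camera("scene"); b,_=optics.camera("top")
a=cv2.resize(a[130:280,260:440],None,fx=3,fy=3,interpolation=cv2.INTER_CUBIC); b=cv2.resize(b[130:260,245:365],None,fx=450/130,fy=450/130,interpolation=cv2.INTER_CUBIC)
h=a.shape[0]; cv2.imwrite("pics/s3.png",np.hstack([a,b[:h]])[:, :800]); print(np.hstack([a,b]).shape)
E
```

```text
t 6.075 tilt deg 20.0 off-axis [0.08 0.11 0.31]
pos err vs arc mm [-1.2  0.2 -1. ] F [-0.58  0.76 -0.06] M [-0.27  0.17  0.  ] g 0.011933969048350418 q [-0.2   0.65  1.64  0.47  0.76 -0.7 ]
row x6 cm: [-0.99 -0.12 -0.08] rad [ 0.001  -0.0292  0.0284]  t 6.075 [0.6473 0.081  0.1136] F [-0.6  0.8 -0.1] g 0.011933969048350418
(450, 955, 3)
```

View pics/s3.png

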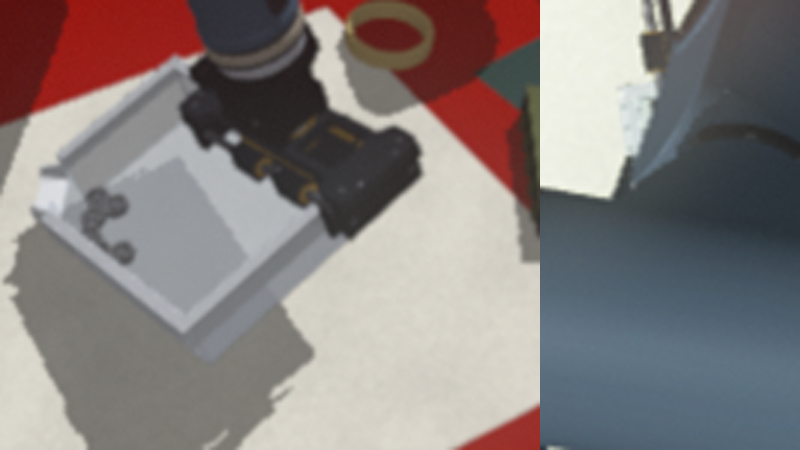

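The scene view shows the tub tipped and the wheels bunched near the spout at crop (100,210), with one lagging along the -y wall at (122,252). The top view is blocked by the arm. I'll tip further.

{"api": "arm_command", "payload": {
  "plan": [
    [-1.0,-0.12,-0.08,0,-0.029,0.0285,0.5],
    [-1.0,-0.12,-0.08,0,-0.029,0.0285,0.5],
    [-1.0,-0.12,-0.08,0,-0.029,0.0285,0.5],
    [-1.0,-0.12,-0.08,0,-0.029,0.0285,0.5],
    [-1.0,-0.12,-0.08,0,-0.029,0.0285,0.5],
    [-1.0,-0.12,-0.08,0,-0.029,0.0285,0.5],
    [0,0,0,0,0,0,0.5],
    [0,0,0,0,0,0,0.5]
  ]
}}

```text
time: 7.18
position: [0.6283, 0.0548, 0.1619]
tool_rot: [0.096, 0.54, 0.221, 0.807]
ft_force: [-1.2, -0.0, 0.9]
grip_width: 0.0117
```

```bash
python3 - <<'E'
from h import *
state(RREF,38,3)
a,_=optics.camera("scene"); cv2.imwrite("pics/s4full.png",a)
cv2.imwrite("pics/s4.png",cv2.resize(a[150:260,255:395],None,fx=5,fy=5,interpolation=cv2.INTER_CUBIC))
E
```

```text
t 7.175 tilt deg 34.0 off-axis [0.14 0.21 0.81]
pos err vs arc mm [-0.6  2.  -1.5] F [-1.16 -0.03  0.87] M [-0.4   0.37 -0.01] g 0.01174361938210884 q [-0.37  0.58  1.75  0.82  0.84 -1.13]
row x3 cm: [-0.63 -0.1  -0.02] rad [ 0.0041 -0.0184  0.0144]  t 7.175 [0.6283 0.0548 0.1619] F [-1.2 -0.   0.9] g 0.01174361938210884
```

View pics/s4.png

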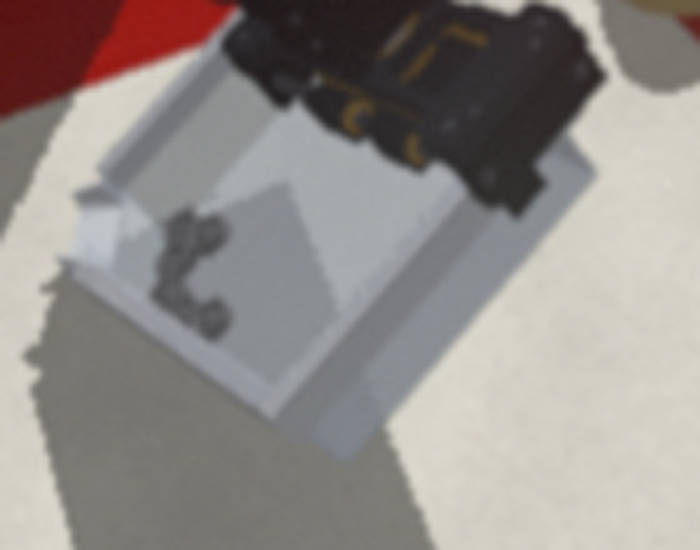

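The crop shows the wheels in an arc near the spout, from (185,220) to (213,320). I need their positions in the tub frame.

```bash
cat > tf.py <<'E'
from h import *
def tubpose():
    o=robot.get_obs(); Rt=R.from_quat(o["tool_rot"]).as_matrix(); D=Rt@RREF.T
    c,s=np.cos(YAW),np.sin(YAW); Y=np.array([[c,-s,0],[s,c,0],[0,0,1]])
    return D@Y, o["position"]+D@(np.r_[TO,0]-P0)
def totub(n,uv,z):
    M,t=tubpose(); K,k,p,r=cam(n); d=cv2.undistortPoints(np.array(uv,float)[:,None],K,np.array([k,0,0,0.]))[:,0]
    d=np.c_[d,np.ones(len(d))]@rotm(r).T@M; q=(p-t)@M
    return q+d*((z-q[2])/d[:,2])[:,None]
def overlay(a,off,f):
    M,t=tubpose(); w=[.1175,.0875]
    for z,P in((.003,[[.1175,-.0875],[-.0739,-.0875],[-.1175,-.0439],[-.1175,.0875]]),(.06,[[.1295,-.0995],[-.075,-.0995]]),(.04,[[-.0739,-.0875],[-.1175,-.0439]])):
        q=proj("scene",np.c_[P,np.full(len(P),z)]@M.T+t); cv2.polylines(a,[((q-off+.5)*f).astype(np.int32)],False,(0,0,255),1)
    print("pivot now",(M@[-.0975,-.0675,0]+t).round(4))
    return a
E
python3 - <<'E'
from tf import *
im=cv2.imread("pics/s4full.png"); f=8; off=np.array([265,170])
a=cv2.resize(im[170:240,265:340],None,fx=f,fy=f,interpolation=cv2.INTER_CUBIC)
cv2.imwrite("pics/s5.png",np.hstack([a[:,:400],overlay(a.copy(),off,f)[:,:400]]))
E
```

```text
pivot now [ 0.4651 -0.0537 -0.0015]
```

View pics/s5.png

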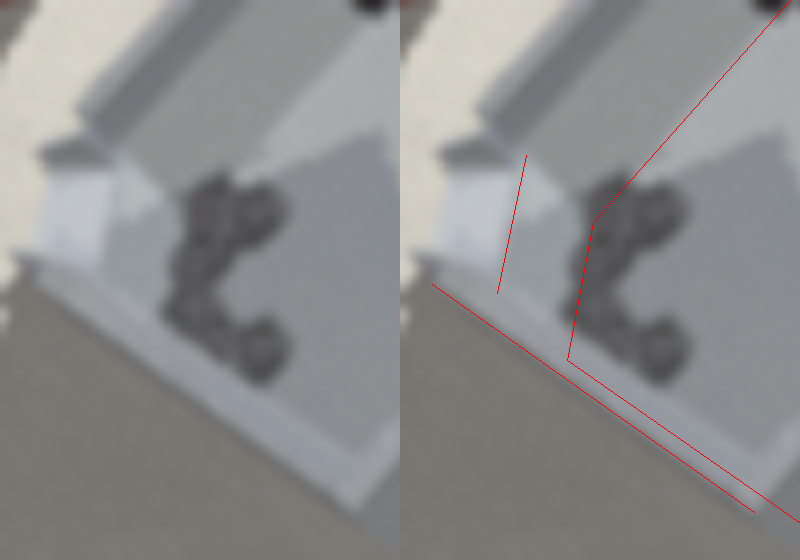

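```bash
python3 - <<'E'
from tf import *
uv=np.array([[210,195],[255,210],[205,240],[190,290],[225,335],[260,350]])/8+[265,170]-.5
uv[:,1]+=1  # overlay sits 1 px low
q=totub("scene",uv,.011); s=(q[:,:2]-[-.0957,-.0657])*1000
print((q*1000).round(0).tolist()); print("inward",(s.sum(1)/2**.5).round(0),"along",((s[:,0]-s[:,1])/2**.5).round(0))
E
```

```text
[[-105.0, -37.0, 11.0], [-78.0, -33.0, 11.0], [-89.0, -51.0, 11.0], [-76.0, -67.0, 11.0], [-43.0, -73.0, 11.0], [-23.0, -71.0, 11.0]]
inward [14. 35. 15. 13. 32. 47.] along [-27. -11.  -6.  15.  42.  55.]
```

The tub-frame estimate has four wheels packed against the cut wall and two queued behind along the -y wall, the last about 65–70 mm from the spout. I'll tip a little more with a small shake to pack them tighter.

```bash
python3 -c "
from h import *
P0+=np.array([0,0,.0015])
state(RREF,42,4)"
```

```text
t 7.225 tilt deg 34.01 off-axis [0.14 0.21 0.83]
pos err vs arc mm [-0.2  2.8 -2.7] F [ 0.28  0.41 -0.69] M [-0.47  0.4  -0.01] g 0.012009301376334856 q [-0.37  0.58  1.75  0.82  0.84 -1.13]
row x4 cm: [-0.93 -0.13 -0.07] rad [ 0.0032 -0.0262  0.0231]  t 7.225 [0.6283 0.0549 0.1619] F [ 0.3  0.4 -0.7] g 0.012009301376334856
```

{"api": "arm_command", "payload": {
  "plan": [
    [-0.93,-0.13,-0.07,0.003,-0.026,0.023,0.5],
    [-0.93,-0.13,-0.07,0.003,-0.026,0.023,0.5],
    [-0.93,-0.13,-0.07,0.003,-0.026,0.023,0.5],
    [-0.93,-0.13,-0.07,0.003,-0.026,0.023,0.5],
    [0.84,0.1,0.09,0,0.0247,-0.0247,0.5],
    [-0.84,-0.1,-0.09,0,-0.0247,0.0247,0.5],
    [0.84,0.1,0.09,0,0.0247,-0.0247,0.5],
    [-0.84,-0.1,-0.09,0,-0.0247,0.0247,0.5],
    [0,0,0,0,0,0,0.5],
    [0,0,0,0,0,0,0.5]
  ]
}}

```text
time: 8.48
position: [0.6163, 0.0357, 0.1855]
tool_rot: [0.131, 0.495, 0.252, 0.821]
ft_force: [0.6, -0.4, 0.2]
grip_width: 0.0117
```

```bash
python3 - <<'E'
from tf import *
state(RREF,42,3)
a,_=optics.camera("scene"); cv2.imwrite("pics/s6full.png",a); f=8; off=np.array([265,170])
a=cv2.resize(a[170:240,265:340],None,fx=f,fy=f,interpolation=cv2.INTER_CUBIC)
cv2.imwrite("pics/s6.png",np.hstack([a[:,:400],overlay(a.copy(),off,f)[:,:400]]))
E
```

```text
t 8.475 tilt deg 41.63 off-axis [0.01 0.01 0.69]
pos err vs arc mm [ 0.8  2.  -0.5] F [ 0.58 -0.37  0.24] M [-0.41  0.22 -0.01] g 0.011656038489643876 q [-0.47  0.56  1.81  0.97  0.93 -1.32]
row x3 cm: [-0.11 -0.05 -0.02] rad [ 0.0037 -0.0026  0.0005]  t 8.475 [0.6163 0.0357 0.1855] F [ 0.6 -0.4  0.2] g 0.011656038489643876
pivot now [ 0.4666 -0.0535 -0.0007]
```

View pics/s6.png

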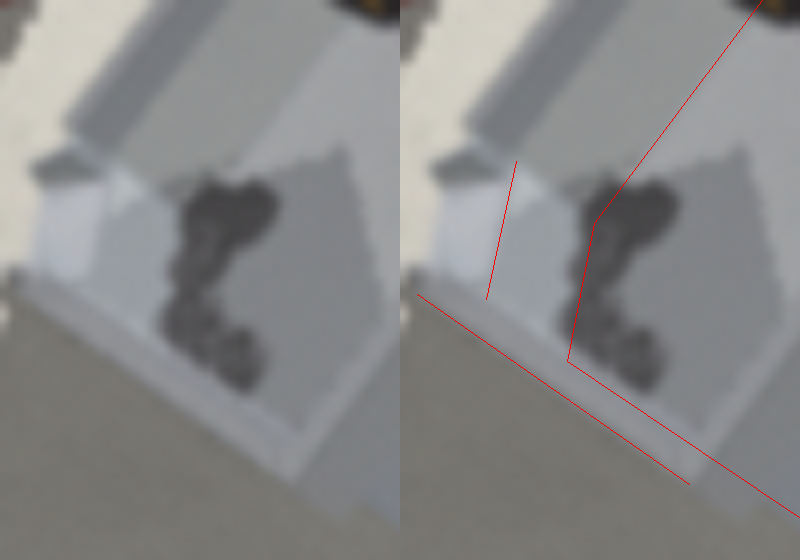

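```bash
python3 - <<'E'
from tf import *
uv=np.array([[212,205],[248,205],[200,250],[190,315],[238,355]])/8+[265,170]-.5
uv+=[-.5,.8]
q=totub("scene",uv,.011); s=(q[:,:2]-[-.0957,-.0657])*1000
print((q*1000).round(0).tolist(),"inward",(s.sum(1)/2**.5).round(0),"along",((s[:,0]-s[:,1])/2**.5).round(0),"dist",np.hypot(*s.T).round(0))
# pixel shift of bystanders between first and current picture
a=cv2.imread("pics/scene0.png").astype(int); b=cv2.imread("pics/s6full.png").astype(int)
for n,(x0,y0,x1,y1) in dict(tank=(432,145,478,212),tape=(372,128,408,155),jar=(180,218,202,240),thinner=(186,302,222,348)).items(): print(n,np.abs(a[y0:y1,x0:x1]-b[y0:y1,x0:x1]).mean().round(1))
# dark blob area outside tub near spout
E
```

```text
[[-99.0, -39.0, 11.0], [-79.0, -33.0, 11.0], [-87.0, -54.0, 11.0], [-65.0, -74.0, 11.0], [-24.0, -76.0, 11.0]] inward [16. 35. 14. 16. 43.] along [-21. -11.  -2.  27.  58.] dist [27. 37. 15. 32. 73.]
tank 6.2
tape 4.9
jar 21.2
thinner 13.8
```

The last wheel is still queued along the -y wall, about 70 mm from the spout. I have time left, so I'll swing the slope towards -x to free the queue, then tip straight back to the spout.

```bash
cat >> tf.py <<'E'
Bm=np.array([[-.120,-.045,0],[-.075,-.09,0],[-.12,.09,0],[.12,-.09,0],[.12,.09,0]])
c_,s_=np.cos(YAW),np.sin(YAW); Y=np.array([[c_,-s_,0],[s_,c_,0],[0,0,1]])
def target(alpha,th,h):
    al=np.radians(alpha); u=Y@[-np.cos(al),-np.sin(al),0]; D=R.from_rotvec(np.cross([0,0,1.],u)*np.radians(th)).as_matrix()
    t=tub([-.12,-.045])+[.001,0,0]-D@Y@Bm[0]; t[2]+=h-(Bm@(D@Y).T+t)[:,2].min()
    return t+D@(P0-np.r_[TO,0]), D@RREF
def path(p1,R1,n):
    rows(p1,R1,n); o=robot.get_obs(); A=R.from_quat(o["tool_rot"]).as_matrix(); w=R.from_matrix(A.T@R1).as_rotvec()/n
    S=sum(R.from_rotvec(w*k).as_matrix() for k in range(n)); d=np.linalg.solve(S,A.T@(p1-o["position"])); p=o["position"]; zs=[]
    for k in range(n+1):
        D=A@RREF.T; zs.append(((Bm@(D@Y).T+p+D@(np.r_[TO,0]-P0))[:,2].min()*1000).round(1)); p=p+A@d; A=A@R.from_rotvec(w).as_matrix()
    print("min z mm",zs)
E
python3 - <<'E'
from tf import *
path(*target(20,36,.001),5)
path(*target(-8,30,.001),10)
E
```

```text
row x5 cm: [ 0.2   0.62 -0.21] rad [-0.0166 -0.0134 -0.0569]  t 8.525 [0.6164 0.0358 0.1855] F [-0.5 -0.2 -0.9] g 0.011406135498694943
min z mm [np.float64(-0.9), np.float64(-0.5), np.float64(-0.1), np.float64(0.3), np.float64(0.6), np.float64(1.0)]
row x10 cm: [ 0.47  0.55 -0.09] rad [-0.014   0.0006 -0.0563]  t 8.525 [0.6164 0.0358 0.1855] F [-0.5 -0.2 -0.9] g 0.011406135498694943
min z mm [np.float64(-0.9), np.float64(0.3), np.float64(1.4), np.float64(2.5), np.float64(3.7), np.float64(4.8), np.float64(5.9), np.float64(7.1), np.float64(8.2), np.float64(7.4), np.float64(1.0)]
```

{"api": "arm_command", "payload": {
  "plan": [
    [0.2,0.62,-0.21,-0.0166,-0.0134,-0.0569,0.5],
    [0.2,0.62,-0.21,-0.0166,-0.0134,-0.0569,0.5],
    [0.2,0.62,-0.21,-0.0166,-0.0134,-0.0569,0.5],
    [0.2,0.62,-0.21,-0.0166,-0.0134,-0.0569,0.5],
    [0.2,0.62,-0.21,-0.0166,-0.0134,-0.0569,0.5]
  ],
  "grip_force": 55
}}

```text
time: 9.15
position: [0.6046, 0.0672, 0.1828]
tool_rot: [0.031, 0.469, 0.145, 0.871]
ft_force: [0.7, 0.4, -3.6]
grip_width: 0.0115
```

```bash
python3 - <<'E'
from tf import *
path(*target(0,32,.001),4)
path(*target(-8,30,.001),6)
o=robot.get_obs(); print(o["moment"])
E
```

```text
row x4 cm: [ 0.68  0.52 -0.13] rad [-0.0145  0.0088 -0.0481]  t 9.15 [0.6046 0.0672 0.1828] F [ 0.7  0.4 -3.6] g 0.011548411525621301
min z mm [np.float64(0.7), np.float64(0.8), np.float64(0.9), np.float64(0.9), np.float64(1.0)]
row x6 cm: [ 0.59  0.47 -0.01] rad [-0.0127  0.0125 -0.0437]  t 9.15 [0.6046 0.0672 0.1828] F [ 0.7  0.4 -3.6] g 0.011548411525621301
min z mm [np.float64(0.7), np.float64(2.3), np.float64(3.9), np.float64(5.6), np.float64(7.2), np.float64(5.3), np.float64(1.0)]
[-0.13828712  0.17458737  0.06951292]
```

{"api": "arm_command", "payload": {
  "plan": [
    [0.68,0.52,-0.13,-0.0145,0.0088,-0.0481,0.5],
    [0.68,0.52,-0.13,-0.0145,0.0088,-0.0481,0.5],
    [0.68,0.52,-0.13,-0.0145,0.0088,-0.0481,0.5],
    [0.68,0.52,-0.13,-0.0145,0.0088,-0.0481,0.5],
    [0,0,0,0,0,0,0.5],
    [0,0,0,0,0,0,0.5]
  ]
}}

```text
time: 9.9
position: [0.608, 0.0979, 0.1584]
tool_rot: [-0.043, 0.482, 0.075, 0.872]
ft_force: [-0.2, 0.3, -0.2]
grip_width: 0.0114
```

```bash
python3 - <<'E'
from tf import *
path(*target(-8,32,.001),2)
path(*target(45,36,.0005),7)
a,_=optics.camera("scene"); cv2.imwrite("pics/s7full.png",a); f=7; off=np.array([265,170])
a=cv2.resize(a[170:240,265:345],None,fx=f,fy=f,interpolation=cv2.INTER_CUBIC)
cv2.imwrite("pics/s7.png",overlay(a,off,f))
E
```

```text
row x2 cm: [-0.03  0.09  0.26] rad [-0.0098  0.0007 -0.0375]  t 9.9 [0.608  0.0979 0.1584] F [-0.2  0.3 -0.2] g 0.011435191753098737
min z mm [np.float64(0.1), np.float64(0.5), np.float64(1.0)]
row x7 cm: [-0.21 -0.72  0.24] rad [0.0178 0.0146 0.0603]  t 9.9 [0.608  0.0979 0.1584] F [-0.2  0.3 -0.2] g 0.011435191753098737
min z mm [np.float64(0.1), np.float64(0.3), np.float64(0.4), np.float64(0.5), np.float64(0.6), np.float64(0.6), np.float64(0.6), np.float64(0.5)]
pivot now [ 0.4595 -0.0493  0.012 ]
```

View pics/s7.png

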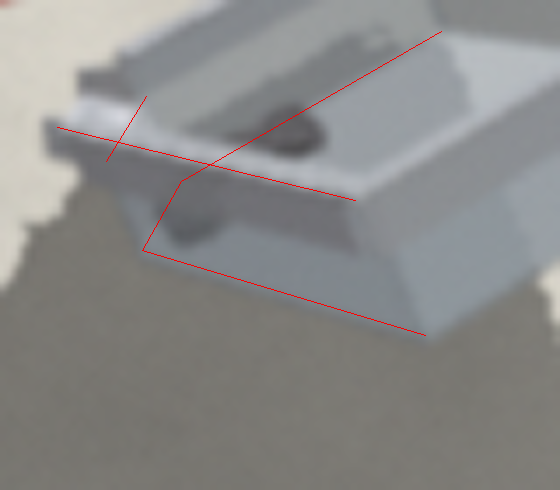

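The view shows wheels clear of the -y wall now: some at the spout foot (190,220), seen through the clear wall, and some along the -x wall near (290,130). I'll tip straight back towards the spout.

{"api": "arm_command", "payload": {
  "plan": [
    [-0.21,-0.72,0.24,0.0178,0.0146,0.0603,0.5],
    [-0.21,-0.72,0.24,0.0178,0.0146,0.0603,0.5],
    [-0.21,-0.72,0.24,0.0178,0.0146,0.0603,0.5],
    [-0.21,-0.72,0.24,0.0178,0.0146,0.0603,0.5],
    [-0.21,-0.72,0.24,0.0178,0.0146,0.0603,0.5],
    [-0.21,-0.72,0.24,0.0178,0.0146,0.0603,0.5],
    [-0.21,-0.72,0.24,0.0178,0.0146,0.0603,0.5],
    [0,0,0,0,0,0,0.5],
    [0,0,0,0,0,0,0.5]
  ]
}}

```text
time: 11.08
position: [0.6286, 0.0389, 0.172]
tool_rot: [0.116, 0.524, 0.225, 0.813]
ft_force: [-0.3, 0.3, -3.0]
grip_width: 0.0114
```

```bash
cat >> tf.py <<'E'
def blob(name):
    a,_=optics.camera("scene"); cv2.imwrite(name,a); x0,y0=268,165
    g=a[y0:235,x0:320].max(2); 
    for r in g[::2,::2][:, :26]: print(' '.join('%3d'%v for v in r))
    m=(g<112).astype(np.uint8); n,l,s,c=cv2.connectedComponentsWithStats(m)
    for i in range(1,n):
        if s[i,4]>6:
            pts=np.argwhere(l==i)[:,::-1]+[x0,y0]; q=totub("scene",pts,.011)*1000; print(s[i],"tub x",q[:,0].min().round(),q[:,0].max().round(),"y",q[:,1].min().round(),q[:,1].max().round())
E
python3 - <<'E'
from tf import *
path(*target(45,38,.0005),2)
overlay(np.zeros((9,9,3),np.uint8),np.zeros(2),1)
state(RREF,38,2)
blob("pics/s8full.png")
E
```

```text
row x2 cm: [-0.15  0.34 -0.15] rad [-0.0042 -0.0078  0.0076]  t 11.075 [0.6286 0.0389 0.172 ] F [-0.3  0.3 -3. ] g 0.011434778286318543
min z mm [np.float64(0.4), np.float64(0.4), np.float64(0.5)]
pivot now [ 0.4671 -0.0592  0.0006]
t 11.075 tilt deg 36.75 off-axis [ 0.1   0.14 -0.46]
pos err vs arc mm [ 4.3 -7.4  0.2] F [-0.35  0.27 -2.97] M [-0.41  0.1   0.  ] g 0.011434778286318543 q [-0.42  0.57  1.76  0.87  0.88 -1.18]
row x2 cm: [-0.15  0.34 -0.21] rad [-0.0042 -0.0078  0.0076]  t 11.075 [0.6286 0.0389 0.172 ] F [-0.3  0.3 -3. ] g 0.011434778286318543
 88  89 122 153 166 180 205 211 212 211 201 167 140 121 110  64  35  37  49  45  40  38  45  44  40  39
 89 102 172 195 210 212 212 208 210 207 173 142 120 121 124 130  78  37  49  53  52  43  44  51  54  52
109 167 212 212 213 213 211 211 204 171 145 121 122 123 135 144 136  79  36  43  50  40  42  42  45  63
136 205 211 213 212 212 212 208 174 149 125 121 123 134 143 144 146 137  92  79 101  48  40  43  72  86
195 212 210 212 213 214 212 183 152 127 121 120 129 142 145 146 145 146 144 141 146 118  49  42  87  63
205 210 212 214 
[... 2558 characters left out ...]
3 153 157 139 126 128 128
121 120 119 119 119 119 119 120 120 120 117 131 157 155 155 158 149 142 143 147 158 145 126 129 127 128
120 120 118 119 119 119 117 119 120 120 120 119 123 150 157 155 157 152 154 159 149 126 127 129 128 130
120 120 119 119 119 119 118 118 118 118 119 120 121 117 144 155 154 158 158 151 127 127 129 128 128 133
119 119 119 120 119 118 118 119 119 117 117 117 120 121 119 133 155 156 154 131 127 128 128 128 133 134
121 120 120 120 119 120 118 119 118 118 120 119 121 121 121 118 126 151 133 126 127 128 127 132 134 133
[ 0  0  4  5 13] tub x -326.0 -306.0 y -4.0 12.0
[ 28   0  24  14 183] tub x -188.0 -47.0 y 42.0 76.0
[ 16  18  20  33 253] tub x -113.0 -41.0 y -82.0 9.0
```

Five or six wheels are packed in the corner. The end one is on the -x wall at about y = -3 mm, roughly 62–64 mm from the spout. One mild swing the other way, then back, should centre the pack.

```bash
python3 - <<'E'
from tf import *
path(*target(72,38,.0005),4)
E
```

```text
row x4 cm: [ 0.76 -0.3   0.47] rad [0.0214 0.0581 0.0412]  t 11.125 [0.6287 0.039  0.1721] F [-0.5 -0.1 -2.4] g 0.011363265754854007
min z mm [np.float64(0.5), np.float64(0.3), np.float64(0.3), np.float64(0.3), np.float64(0.5)]
```

{"api": "arm_command", "payload": {
  "plan": [
    [0.76,-0.3,0.47,0.0214,0.0581,0.0412,0.5],
    [0.76,-0.3,0.47,0.0214,0.0581,0.0412,0.5],
    [0.76,-0.3,0.47,0.0214,0.0581,0.0412,0.5],
    [0.76,-0.3,0.47,0.0214,0.0581,0.0412,0.5],
    [0,0,0,0,0,0,0.5],
    [0,0,0,0,0,0,0.5]
  ]
}}

```text
time: 11.88
position: [0.6534, 0.0526, 0.148]
tool_rot: [0.164, 0.616, 0.283, 0.717]
ft_force: [0.2, -0.7, -1.0]
grip_width: 0.0118
```

```bash
python3 - <<'E'
from tf import *
path(*target(45,38,.0005),4)
blob("pics/s9full.png")
E
```

```text
row x4 cm: [-0.84  0.36 -0.54] rad [-0.0231 -0.064  -0.0384]  t 11.875 [0.6534 0.0526 0.148 ] F [ 0.2 -0.7 -1. ] g 0.01181335529829826
min z mm [np.float64(1.4), np.float64(1.0), np.float64(0.7), np.float64(0.6), np.float64(0.5)]
 87  88  97 145 167 179 170 141 122  60  55  55  56  57  57  57  59  60  60  52  42  43  59  66  63  53
 88  93 136 196 211 212 215 211 179 116  67  54  56  56  59  58  57  59  60  60  58  56  64  62  56  70
108 130 200 214 215 212 212 198 147 134 105  75  56  56  56  58  56  59  59  59  60  63  61  55  60  96
120 154 213 214 212 212 208 160 137 118 115 128  90  55  55  57  58  58  59  60  63  62  56  60  89  90
121 194 212 213 215 212 171 138 126 114 123 138 131  94  61  57  59  60  60  60  58  54  61  89  89  71
132 204 212 214 212 192 141 129 113 120 136 140 139 137 116  76  60  59  57  56  59  78  89  87  68  83
171 212 213 216 206 153 136 115 117 134 140 138 139 140 140 130 102  86  85  86  88  86  74  66  82  89
205 213 212 210 167 138 123 114 129 140 140 140 140 139 140 142 152 116  63  60  60  64  71  83  63  44
210 211 212 190 138 128 114 122 139 14
[... 2227 characters left out ...]
31 132 133 132 132 134
121 120 119 119 120 120 120 120 120 120 121 145 155 149 170 176 173 155 134 132 132 133 132 133 133 133
120 120 119 119 119 120 119 120 120 120 120 120 143 156 150 172 178 173 157 137 133 133 132 133 133 132
120 119 120 122 119 119 119 120 119 118 119 120 121 143 156 150 163 178 175 161 137 133 133 132 133 133
119 121 120 119 120 120 120 120 121 118 117 118 120 121 140 154 149 165 183 175 163 139 132 133 134 132
121 120 120 121 121 120 119 119 119 118 120 120 121 121 120 139 155 149 160 181 177 165 140 132 134 133
[ 0  0  5  5 17] tub x -244.0 -228.0 y -35.0 -19.0
[ 17   0  35  24 498] tub x -184.0 -30.0 y 0.0 59.0
[ 20  18  16  37 341] tub x -112.0 -20.0 y -86.0 -14.0
```

{"api": "arm_command", "payload": {
  "plan": [
    [-0.84,0.36,-0.54,-0.0231,-0.064,-0.0384,0.5],
    [-0.84,0.36,-0.54,-0.0231,-0.064,-0.0384,0.5],
    [-0.84,0.36,-0.54,-0.0231,-0.064,-0.0384,0.5],
    [-0.84,0.36,-0.54,-0.0231,-0.064,-0.0384,0.5],
    [0,0,0,0,0,0,0.5],
    [0,0,0,0,0,0,0.5],
    [0,0,0,0,0,0,0.5]
  ]
}}

```text
time: 12.8
position: [0.6188, 0.0451, 0.1799]
tool_rot: [0.117, 0.513, 0.23, 0.819]
ft_force: [0.3, -0.3, -2.8]
grip_width: 0.0116
```

```bash
python3 - <<'E'
from tf import *
path(*target(45,38,.0005),2)
state(RREF,38,2)
a,_=optics.camera("scene"); cv2.imwrite("pics/s10full.png",a); x0,y0=268,165
g=a[y0:235,x0:320].max(2); m=(g<112).astype(np.uint8); n,l,s,c=cv2.connectedComponentsWithStats(m)
for i in range(1,n):
    if s[i,4]>6:
        q=totub("scene",np.argwhere(l==i)[:,::-1]+[x0,y0],.011)*1000; e=np.hypot(*(q[:,:2]-[-95.7,-65.7]).T); k=e.argmax(); print(s[i],q.min(0).round(),q.max(0).round(),"far",e.max().round(),q[k].round())
f=8; off=np.array([265,170]); A=cv2.resize(a[170:240,265:315],None,fx=f,fy=f,interpolation=cv2.INTER_CUBIC)
A=cv2.convertScaleAbs(A,alpha=1.3)
B=cv2.resize(a,(400,250),interpolation=cv2.INTER_AREA); B=np.vstack([B,np.zeros((310,400,3),np.uint8)])
cv2.imwrite("pics/s10.png",np.hstack([A,B]))
b=cv2.imread("pics/scene0.png").astype(int); a=a.astype(int)
for nme,(x0,y0,x1,y1) in dict(tank=(432,145,478,212),tape=(372,128,408,155),jar=(180,218,202,240),thinner=(186,302,222,348)).items(): print(nme,np.abs(a[y0:y1,x0:x1]-b[y0:y1,x0:x1]).mean().round(1))
E
```

```text
row x2 cm: [ 0.18 -0.23  0.1 ] rad [0.0011 0.0043 0.0027]  t 12.8 [0.6188 0.0451 0.1799] F [ 0.3 -0.3 -2.8] g 0.011622422094987362
min z mm [np.float64(3.0), np.float64(1.8), np.float64(0.5)]
t 12.8 tilt deg 38.13 off-axis [-0.34 -0.48 -0.07]
pos err vs arc mm [-3.1  2.3  4. ] F [ 0.31 -0.28 -2.8 ] M [-0.46 -0.01 -0.03] g 0.011622422094987362 q [-0.42  0.55  1.8   0.91  0.87 -1.23]
row x2 cm: [ 0.18 -0.22  0.05] rad [0.0011 0.0043 0.0027]  t 12.8 [0.6188 0.0451 0.1799] F [ 0.3 -0.3 -2.8] g 0.011622422094987362
[ 0  0  4  5 12] [-333.   -9.   11.] [-312.    6.   11.] far 247.0 [-333.    2.   11.]
[35  0 17  7 69] [-153.   47.   11.] [-62.  66.  11.] far 133.0 [-82.  66.  11.]
[ 18  20  15  30 227] [-111.  -81.   11.] [-20.  -9.  11.] far 77.0 [-20. -79.  11.]
tank 6.6
tape 4.9
jar 21.3
thinner 19.2
```

View pics/s10.png

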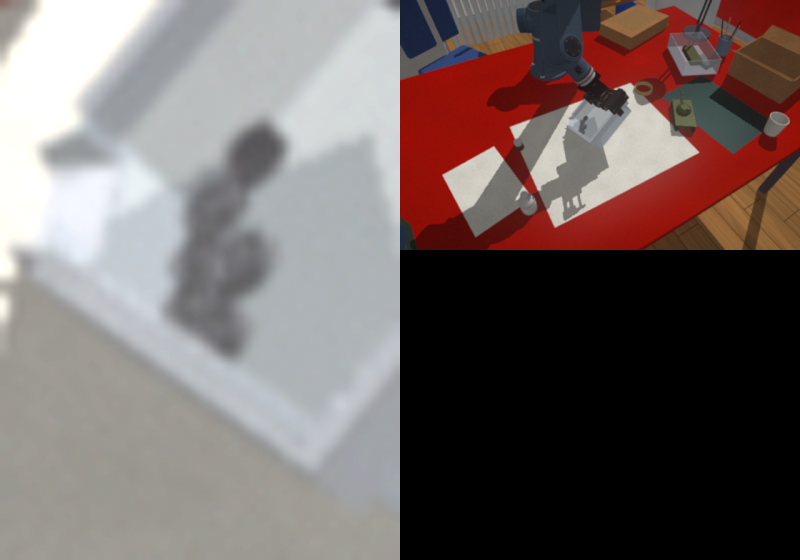

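The view shows six wheels packed at the spout: crop (257,152), (215,200), (200,250), (245,262), (190,300) and (225,330). The bystanders are where they started: jar (189,232), thinner (205,325). I'll settle the corner lightly on the bench so nothing creeps, then check that it is still.

{"api": "arm_command", "payload": {
  "plan": [
    [0.12,-0.12,0.05,0,0,0,0.5],
    [0.1,-0.1,0.05,0,0,0,0.5],
    [0,0,0,0,0,0,0.5],
    [0,0,0,0,0,0,0.5],
    [0,0,0,0,0,0,0.5],
    [0,0,0,0,0,0,0.5]
  ]
}}

```text
time: 13.6
position: [0.6224, 0.0441, 0.1771]
tool_rot: [0.118, 0.513, 0.23, 0.819]
ft_force: [-0.9, -0.1, -1.5]
grip_width: 0.0116
```

```bash
python3 - <<'E'
from tf import *
path(*target(45,38,.0005),2)
fs=[]; ims=[]
for i in range(12):
    a,_=optics.camera("scene"); ims.append(a.astype(int)); o=robot.get_obs(); fs.append(o["ft_force"])
print("F mean",np.mean(fs,0).round(2),"g",o["grip_width"],"vel",np.abs(o["joint_velocities"]).max(),"diff last-first",np.abs(ims[-1]-ims[0])[165:245,265:350].mean().round(2),np.abs(ims[-1]-ims[-2])[165:245,265:350].mean().round(2))
x0,y0=268,165; g=ims[-1][y0:235,x0:320].max(2); m=(g<112).astype(np.uint8); n,l,s,c=cv2.connectedComponentsWithStats(m)
for i in range(1,n):
    if s[i,4]>100: print(s[i],c[i]+[x0,y0],((c[i]+[x0-265,y0-170])*8).round())
b=cv2.imread("pics/scene0.png")
for nme,(x0,y0,x1,y1) in dict(tank=(436,150,474,206),tape=(374,130,404,153),jar=(183,221,198,237),thinner=(190,306,219,344)).items():
    r=cv2.matchTemplate(ims[-1].astype(np.uint8)[y0-8:y1+8,x0-8:x1+8],b[y0:y1,x0:x1],cv2.TM_CCOEFF_NORMED); _,v,_,p=cv2.minMaxLoc(r); print(nme,"shift px",p[0]-8,p[1]-8,round(v,2))
E
```

```text
row x2 cm: [ 0.03 -0.07  0.01] rad [0.0007 0.0042 0.0023]  t 13.6 [0.6224 0.0441 0.1771] F [-0.9 -0.1 -1.5] g 0.011561231679909426
min z mm [np.float64(0.2), np.float64(0.4), np.float64(0.5)]
F mean [-0.09  0.04 -1.45] g 0.011638916530585536 vel 0.0036779413131148744 diff last-first 0.66 0.61
[ 33   0  19  10 107] [312.52336449 167.95327103] [380. -16.]
[ 18  21  15  30 231] [292.83549784 201.34199134] [223. 251.]
tank shift px 0 0 1.0
tape shift px 0 0 1.0
jar shift px 0 1 0.77
thinner shift px 0 1 0.74
```

The tub is still: grip load is about 1.5 N, with the rest on the corner. The bystanders are in place; the 1 px match shift on the jar and thinner fits the arm's shadow over them. Handing in.

```bash
python3 -c "
from rig import workorder
print(workorder.hand_in())"
```

```text
the job is handed in; nothing more can be done
None
```

I pinched the tub by its end rim near the (+x, +y) corner and rocked it on the cut edge. It is now held about 38° towards the spout, and the job was handed in at about 14 s.

**How the wheels got there:** tipping straight to 42° left one wheel queued along a side wall, about 70 mm from the spout. I swung the slope to each side and back to the spout, which drew the wheels into one pack.

**Last checks:**
- **Wheels:** the last view shows what I read as six wheels, touching as one pack at the spout. The outermost is roughly 55 mm from it, and none was seen outside the tub. They blur together, so the count was made by eye.
- **Stillness:** the last 12 pictures (0.6 s) show no movement. The grip carries about 1.5 N, and the spout corner rests lightly on the bench.
- **Tank and tape:** neither has moved.
- **Jar and thinner:** these matched less cleanly, with a 1 px shift and a score of about 0.75. I put that down to the arm's shadow, since both look in place and the arm's planned path kept well clear of them.

The top camera was blocked by the arm, so the final wheel positions come from the scene view alone, good to a few mm.

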